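# Find the weighted owl paperweight

### The arm

A 6-joint arm with a two-finger parallel gripper is mounted at the origin on the work surface. World frame = base frame: x ahead of the robot, y to its left, z up, the work surface at z = 0. Lengths are in mm, angles in degrees, forces in N, time in s.
With the tool pointing down it reaches from about 350 to 850 mm from the base axis. Payload 8.1 kg.
Tool frame: the origin (TCP) lies midway between the tips of the shut fingers; the grasp point (between the pads) lies 19 mm behind it; z points along the fingers, y is the line along which they close (so a half turn about z gives the same grasp; the last joint's range is limited). The gripper opens to 85 mm and grips with 20 to 120 N. Pads are 22 mm wide; open, the fingers measure 114 mm over their backs; the gripper's body (76 mm by 85 mm) begins 54 mm behind the grasp point. The pads swing forward as they close: fully open they stand 13 mm farther back than shut.
Start: joints at [-71.127, 7.471, 85.268, -0, 87.261, -4.893], TCP at [241.824, -549.114, 199.192] pointing down, gripper open.
Joint ranges: [-169.43, 169.43], [-51.17, 129.36], [1.28, 143.12], [-76.62, 256.62], [0, 156.53], [-152.29, 152.29]. Speed limits (degrees/s): [136.94, 136.94, 159.86, 180, 180, 180].

### API

Orientations are given as [roll, pitch, yaw] about the fixed x, y, z axes, in that order (R = Rz(yaw) Ry(pitch) Rx(roll)).
In Python, from bench import r gives the robot as it stands. The module is installed in compiled form; this text tells all that it offers.
- The arm moves only by the tool jog_arm, never from a script. Its argument "rows" is a list of rows, each a list of 2 entries, a list of its own where there are three numbers: the shift along the tool's x, y, z in mm, then the turn, a rotation vector about the tool's x, y, z in rad. A call has 1 to 10 rows; each row is the pose to reach, as a shift and turn from the pose commanded when the call began, along the tool's axes at that moment; what a row does not reach only later rows make up. A row lasts 1/10 s, in which the tool goes at most 50 mm and 8.59 degrees, less where a joint would pass 70% of its speed; a pose out of reach is approached as far as the arm can. A call with a gripper value outside its range is refused whole. "grip" is the finger opening in mm, from 0 to 85.4, set as the call begins (left out, the last holds). The fingers move at their own pace and stop on an object; "force" is the grip in N (left out, the last holds). Time passes only in rows, so rows that repeat a pose let the fingers close. It gives the time, the measured TCP pose, the force, the opening and the grip force at its end, in the units of the state.
- r.sense(): the state, without advancing time (a new reading comes with each control period).
- r.snapshot(name): name is "scene" or "side" or "wrist"; returns (picture, depth): 400x640x3 uint8, blue, green, red; 400x640 float32, mm along the optical axis (not along the pixel's ray), 0 where there is no reading.
- r.camera_params(name): a dict with "fx", "fy", "cx", "cy" (pixels), "pose" (4x4, takes a point from camera to world coordinates); the wrist camera has in their place "tool_from_camera" (4x4, takes a point from camera to tool coordinates, whose origin is the TCP and whose axes are the flange's). Camera axes: x right, y down, z forward; pixel columns grow to the right and rows downward; lengths in mm; the calibration is good to about 2 mm. The wrist camera is an equidistant fisheye: a pixel r from the principal point sees the ray r / f radians off the axis. A picture is of the moment at which its call begins: read the wrist's pose just before it. camera_params takes no time and is no camera call.
- r.hand_in(): hands the job in; it is judged then, once.
The state is a dict: "time": time; "joint_pos": joint angles; "qd": joint speeds; "joint_efforts": joint torques, N m; "tool_pos": TCP position; "tcp_rot": TCP orientation; "ft_force": force on the tool from outside, world axes, zero at the start; "wrist_torque": the same for the moment, N m; "finger_gap": finger opening in mm; "grip_force": force on a finger pad.
Only numpy, scipy, OpenCV 4.12 (cv2) and the standard library are available. Lean on these libraries where they do the work, as an engineer would, in place of code of your own. Each camera call takes 0.05 s, during which the arm holds its last target. There are 200 camera calls.

### The job

Two turned owl paperweights that look alike are locked in a wooden carrier on the carver's bench; one already has its lead slug in the base. Swing the brass hasp up off its catch and right over to the other side, clear past upright and leave it there, then lift each owl in turn clear out of its pocket to feel which is heavier, keeping them upright. Put the lighter one back down in a pocket of the carrier and finish while holding the heavier one upright in the gripper, still, in the air about a hand's breadth above the middle of the round blue stand without setting it down; leave the other things on the bench alone.

Things in the scene. Friction and masses are not known exactly. Their poses are not given: they have to be found in the camera images.
- carrier: Fixed dark wood block 170 (x) x 130 (y) x 30 mm high, yaw within 0.5 rad. Origin: centre of underside, z up. Two round pockets, 60 mm wide, 15 mm deep, at x = -38 and +38 mm. Hinge post (44 x 14 mm, top 60 mm over the bench) at y = +57 mm, catch post (14 x 12 mm) with thin steel staple (top 77 mm) at y = -50 mm. The hasp lies along y between them, over the inner shoulders of both owls.
- pocket_near (a point): Centre of the floor of the pocket at the carrier's -x side (15 mm above the bench). Axes as the carrier's.
- pocket_far (a point): Centre of the floor of the pocket at the carrier's +x side (15 mm above the bench). Axes as the carrier's.
- hasp (a joint): Angle (rad) of the hasp, a brass strap 4 mm thick, 34 mm wide (20, then 14 mm near the free end), 70 g. 0 = level over the catch (starts within 0.06); grows as the free end swings up and over to the carrier's +y side; 1.57 = upright; stop at 2.7. Open, it still stands up beside the carrier: carry things round or over it. Friction holds it at any angle; under 1.5 N at the pull moves it.
- hasp_hinge (a point): Middle of the hasp's hinge axis, 65 mm above the bench, 56 mm to the carrier's +y side of its centre. The axis runs along the carrier's x. Axes as the carrier's.
- hasp_pull (a point): Centre of the black pull at the hasp's free end, 148 mm from the hinge axis: round bar 18 mm in diameter, 16 mm long, parallel to the hinge. Closed, it is about 65 mm above the bench, off the carrier's -y edge. Pinch it from above on its flat ends (fingers closing along the carrier's x); it turns between the fingers as the hasp swings.
- owl_1: One of two like owl paperweights: pale turned wood, body 56 mm in diameter, 44 mm high, flat shoulder; round head 32 mm in diameter from 44 to 84 mm (ears to 89). Origin: centre of underside, z up. Starts in either pocket. One weighs 0.10-0.15 kg, the other 0.28-0.44 kg; which cannot be seen. Grasp the head from above, fingertips above the shoulder.
- owl_2: The other owl paperweight, alike in every visible way: same sizes, same origin and axes. The heavier may be either one.
- stand: Fixed round blue stand with a small white disc in the middle of its top, 110 mm in diameter, 15 mm high. Origin: centre of its underside on the bench, z up.
- gouge_1: Bystander: gouge, 210 mm long and 19 mm thick, lying flat on the bench between carrier and stand. Origin underneath, where handle meets blade; blade to its +x. Leave it alone.
- gouge_2: Bystander: gouge like the other, lying to the robot's right. Leave it alone.
- gouge_3: Bystander: gouge like the others, lying across the far side of the bench. Leave it alone.
- mallet: Bystander: round wooden mallet lying on its side at the robot's right, head 72 mm thick, 250 mm long overall. Origin underneath, where handle meets head. Leave it alone.
- offcut: Bystander: block of wood 130 x 80 x 35 mm, beyond carrier and stand. Origin: centre of its underside. Leave it alone.
- dish: Bystander: white bowl 84 mm across, 28 mm high, far left. Origin: centre of its underside. Leave it alone.
- clamp: Bystander: steel C-clamp 100 mm long, 14 mm thick, lying flat, far right. Origin underneath its back bar. Leave it alone.
Not all that is in view belongs to the job. What is shaped like the owl_2 but pink is not meant. There is more than one size of the stand; the one meant has the size given above.

How it is judged:
By the outcome, as a careful person would: the job done as asked, in the order asked, and still so for the second after the job is handed in, while the arm keeps its last pose, push and grip.
It also fails if it takes over 72 s, if anything falls off the work surface, if the arm or the gripper's body presses on something with over 40 N, if the wrist force passes 120 N, or if a joint passes its speed limit or range.

## Working session

There is one attempt and no reset: what is moved stays moved. The work goes in short steps, Python scripts to look and compute and a tool call to move; the robot and the scene stay as the last step left them, time stands still between calls to the robot, and variables do not carry over. Pictures are saved under pics/ and viewed, at most 10 in all, crops included, and the job is handed in when it is done.

Besides the shell and the picture viewer there is one more tool, called after "Request:" as name([rows], argument=value, ...), one row to a line, values as JSON. jog_arm: Moves the arm, as the interface text tells. Its arguments: {"type":"object","properties":{"rows":{"type":"array"},"grip":{"type":"number"},"force":{"type":"number"}},"required":["rows"]}

```bash
mkdir -p pics
cat > h.py <<'E'
import numpy as np, cv2
from bench import r
from scipy.spatial.transform import Rotation as R
def cloud(name):
    im,d=r.snapshot(name); c=r.camera_params(name)
    v,u=np.mgrid[0:400,0:640]
    P=np.stack([(u-c['cx'])/c['fx']*d,(v-c['cy'])/c['fy']*d,d],-1)
    T=np.array(c['pose']); W=P@T[:3,:3].T+T[:3,3]
    W[d==0]=np.nan
    return im,W
E
python3 - <<'E'
from h import *
print(r.sense())
for n in ["scene","side"]:
    im,W=cloud(n); np.savez(n+'.npz',im=im,W=W)
    cv2.imwrite(f'pics/{n}.png',im); print(n,np.array(r.camera_params(n)['pose']).round(2).tolist())
E
```

```text
{'time': 0.0, 'joint_pos': array([-7.11271148e+01,  7.51666922e+00,  8.53309353e+01,  6.56512975e-04,
        8.72588959e+01, -4.89291559e+00]), 'qd': array([ 0.0284436 , -0.06786349, -0.03591863,  0.05258738,  0.07086525,
       -0.0498436 ]), 'joint_efforts': array([-7.75539520e-04, -5.69400537e+01, -5.00543904e+01, -3.75696545e-04,
        1.49406429e-02, -2.41314126e-05]), 'tool_pos': array([ 241.62854298, -548.53274755,  198.11231597]), 'tcp_rot': array([-1.79893944e+02, -9.73712722e-03,  2.37657598e+01]), 'ft_force': array([ 0.49240779, -0.54789684,  0.21603057]), 'wrist_torque': array([-0.04764371,  0.01333421, -0.00575281]), 'grip_force': 0.0, 'finger_gap': 85.35518822870658}
scene [[0.72, 0.48, -0.5, 1069.47], [0.69, -0.51, 0.51, -546.44], [-0.01, -0.71, -0.7, 816.3], [0.0, 0.0, 0.0, 1.0]]
side [[-1.0, -0.05, 0.07, 461.31], [-0.08, 0.72, -0.69, 905.12], [-0.02, -0.69, -0.72, 1015.41], [0.0, 0.0, 0.0, 1.0]]
```

View pics/scene.png

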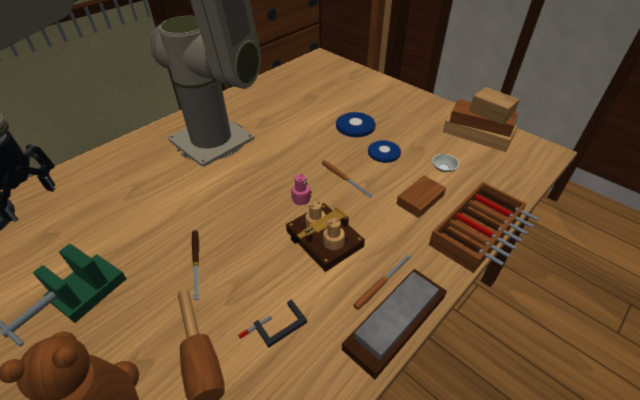

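View pics/side.png

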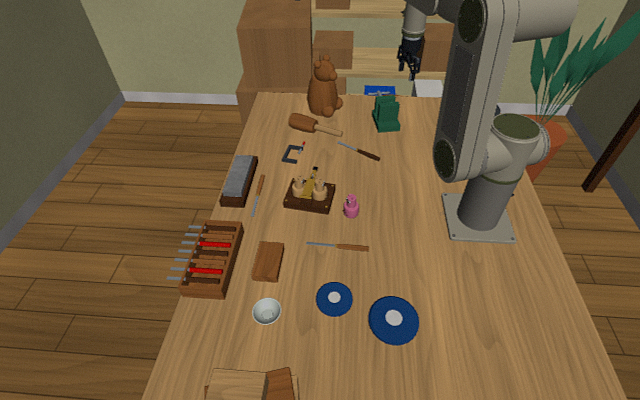

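The scene view shows the carrier at about (325,236), the pink decoy at (300,190), and blue stands at (356,124) and (385,151). In the side view the carrier is at (310,195) and the stands are at (393,320) and (334,298).

Run:
```python
from h import *
Ws=[];Is=[]
for n in ["scene","side"]:
    D=np.load(n+'.npz');W=D['W'];im=D['im'];hsv=cv2.cvtColor(im,cv2.COLOR_BGR2HSV)
    print(n)
    m=cv2.inRange(hsv,(100,120,40),(130,255,255))
    k,l,s,c=cv2.connectedComponentsWithStats(m)
    for i in range(1,k):
        if s[i,4]>100:
            p=W[l==i]; p=p[(p[:,2]>8)&(p[:,2]<22)]
            if len(p)<50: continue
            cc,rr=cv2.minEnclosingCircle(p[:,:2].astype(np.float32)); print('blue',c[i].round(),np.round(cc),round(rr),np.nanmedian(p[:,2]))
    c0=W[236,325] if n=="scene" else W[195,310]
    print('c0',c0)
    near=np.hypot(W[...,0]-c0[0],W[...,1]-c0[1])<130
    for lo,hi in [(8,36),(22,36)]:
        q=W[near&(W[...,2]>lo)&(W[...,2]<hi)&(hsv[...,2]<110)]
        print(lo,len(q),cv2.minAreaRect(q[:,:2].astype(np.float32)))
    # hasp: brass colour ; owl heads
    q=W[near&(W[...,2]>85)&(W[...,2]<125)]
    km=cv2.kmeans(q[:,:2].astype(np.float32),2,None,(3,50,.1),5,0)[2] if len(q)>2 else None
    print('heads',len(q),km)
    Ws.append(W[near]);Is.append(im[near])
    vis=im.copy(); ys,xs=np.where(near)
    cr=cv2.resize(im[ys.min():ys.max(),xs.min():xs.max()],None,fx=4,fy=4,interpolation=cv2.INTER_CUBIC); cv2.imwrite(f'pics/c_{n}.png',cr[:600,:800]); print(cr.shape,xs.min(),ys.min())
```

```text
scene
blue [355. 125.] [318. 402.] 69 17.98335487879382
blue [384. 151.] [489. 351.] 54 13.848447730966086
c0 [630.65850366 -84.35217451  62.68985921]
8 1615 ((598.6121215820312, -54.131378173828125), (131.4117889404297, 174.7050323486328), 82.10321807861328)
22 1367 ((598.6121215820312, -54.131378173828125), (131.4117889404297, 174.7050323486328), 82.10321807861328)
heads 280 [[565.1665   -52.264324]
 [639.70374  -63.159126]]
(376, 400, 3) 275 201
side
blue [334. 299.] [484. 359.] 54 12.735791301374547
blue [393. 321.] [314. 411.] 71 17.011832175442464
c0 [590.77603301  -5.94851147  63.8969722 ]
8 671 ((572.3455200195312, -45.32330322265625), (135.07916259765625, 225.6650390625), 83.64661407470703)
22 526 ((572.0772094726562, -46.000816345214844), (134.02748107910156, 225.75865173339844), 83.4432373046875)
heads 137 [[636.57184  -52.28001 ]
 [561.5316   -41.926308]]
(268, 280, 3) 276 169
```

View pics/c_scene.png

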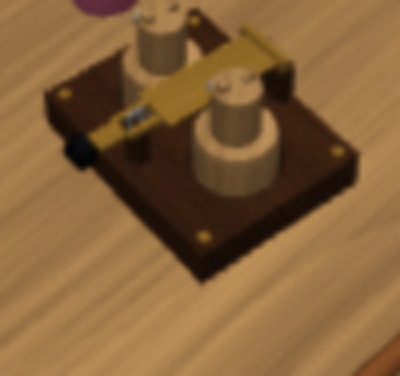

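Run:
```python
from h import *
W=np.load('side.npz')['W']
for n,b in dict(bear=(308,55,342,115),green=(372,93,400,132),mallet=(288,112,342,138),pink=(343,193,360,218)).items():
    w=W[b[1]:b[3],b[0]:b[2]].reshape(-1,3); w=w[w[:,2]>12]; print(n,np.nanpercentile(w,[2,50,98],axis=0).round())
print(np.array(r.camera_params('wrist')['tool_from_camera']).round(3), {k:v for k,v in r.camera_params('wrist').items() if k in('fx','cx','cy')})
```

```text
bear [[  524. -1002.    20.]
 [  592.  -611.   123.]
 [  700.  -573.   249.]]
green [[ 252. -702.   15.]
 [ 309. -527.   66.]
 [ 357. -482.  115.]]
mallet [[ 507. -587.   16.]
 [ 642. -452.   45.]
 [ 734. -406.   71.]]
pink [[421.   1.  15.]
 [446.  25.  44.]
 [472.  40.  86.]]
[[ 1.00000e-03 -9.52000e-01 -3.07000e-01  7.87280e+01]
 [ 1.00000e+00  1.00000e-03  0.00000e+00  7.76000e-01]
 [ 0.00000e+00 -3.07000e-01  9.52000e-01 -1.75232e+02]
 [ 0.00000e+00  0.00000e+00  0.00000e+00  1.00000e+00]] {'fx': 309.70691628693146, 'cx': 321.8406512362348, 'cy': 200.78849700703182}
```

Request:
jog_arm([
  [[48, -23, -5], [0, 0, -0.1]],
  [[96, -46, -10], [0, 0, -0.2]],
  [[144, -69, -15], [0, 0, -0.3]],
  [[192, -93, -20], [0, 0, -0.4]],
  [[240, -116, -20], [0, 0, -0.5]],
  [[287, -139, -20], [0, 0, -0.6]],
  [[335, -162, -20], [0, 0, -0.7]],
  [[383, -185, -20], [0, 0, -0.8]],
  [[431, -208, -20], [0, 0, -0.92]],
  [[479, -232, -20], [0, 0, -1.014]],
])

```text
time: 1.1
tool_pos: [566.3, -167.2, 218.8]
tcp_rot: [-180.0, -0.0, 82.1]
ft_force: [0.0, -0.9, 0.6]
finger_gap: 85.6
grip_force: 0.0
```

Request:
jog_arm([
  [[0, 0, 0], [0, 0, 0]],
  [[0, 0, 0], [0, 0, 0]],
  [[0, 0, 0], [0, 0, 0]],
])

```text
time: 1.4
tool_pos: [564.8, -169.7, 218.7]
tcp_rot: [-179.9, 0.0, 81.8]
ft_force: [0.1, -0.8, 0.2]
finger_gap: 85.3
grip_force: 0.0
```

```bash
cat >> h.py <<'E'
def wrist():
    s=r.sense(); im,d=r.snapshot('wrist'); c=r.camera_params('wrist')
    v,u=np.mgrid[0:400,0:640]; x=u-c['cx'];y=v-c['cy'];rr=np.hypot(x,y)+1e-9
    th=rr/c['fx']; t=np.tan(np.minimum(th,1.45))
    P=np.stack([x/rr*t*d,y/rr*t*d,d],-1); P[(d==0)|(th>1.4)]=np.nan
    T=np.array(c['tool_from_camera']); P=P@T[:3,:3].T+T[:3,3]
    W=P@R.from_euler('xyz',s['tcp_rot'],degrees=True).as_matrix().T+s['tool_pos']
    return s,im,W
E
python3 - <<'E'
from h import *
s,im,W=wrist(); print(s['time'],s['tool_pos'],s['tcp_rot'],s['joint_pos'].round(1)); np.savez('w1.npz',im=im,W=W); cv2.imwrite('pics/w1.png',im)
E
```

```text
1.4 [ 564.79590239 -169.67357712  218.73390443] [-1.79941768e+02  1.45257762e-02  8.18044360e+01] [-21.7   5.5  85.3  -0.   89.2 -13.5]
```

View pics/w1.png

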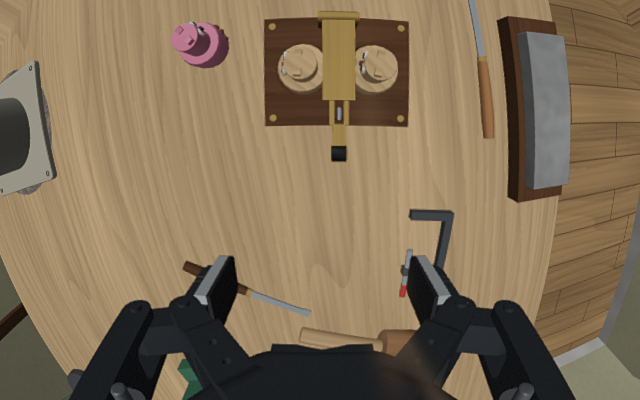

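The wrist view has the carrier at (264–410, 18–127), the owl heads at (303,65) and (377,65), the hasp at column 338, and the black pull at (339,154).

Run:
```python
from h import *
D=np.load('w1.npz');W=D['W'];im=D['im'];hsv=cv2.cvtColor(im,cv2.COLOR_BGR2HSV)
sub=np.zeros(W.shape[:2],bool); sub[10:170,255:420]=1
q=W[sub&(W[...,2]>22)&(W[...,2]<36)]; print('carrier',cv2.minAreaRect(q[:,:2].astype(np.float32)),np.median(q[:,2]))
p=np.zeros_like(sub);p[146:162,331:347]=1
q=W[p&(W[...,2]>50)]; print('pull',np.median(q,0),q.min(0),q.max(0))
for a in ((280,325),(355,400)):
    h=np.zeros_like(sub);h[40:95,a[0]:a[1]]=1
    q=W[h&(W[...,2]>94)]; print('head',len(q),q.mean(0))
    q=W[h&(W[...,2]>50)&(W[...,2]<63)]; print('body',cv2.minEnclosingCircle(q[:,:2].astype(np.float32)))
h=np.zeros_like(sub);h[20:145,318:360]=1
q=W[h&(W[...,2]>60)&(W[...,2]<74)]; print('hasp',cv2.minAreaRect(q[:,:2].astype(np.float32)),np.median(q[:,2]))
```

```text
carrier ((599.0774536132812, -54.66917419433594), (130.63282775878906, 171.51651000976562), 81.82076263427734) 30.495191842039873
pull [ 586.15923675 -144.5546346    76.86386882] [ 577.50468911 -153.69690059   69.07424666] [ 594.9821096  -137.11525805   79.50181888]
head 894 [561.22224447 -50.11195069  99.96929248]
body ((561.4371337890625, -49.666404724121094), 27.75905418395996)
head 878 [635.66601083 -60.74476775  99.90953917]
body ((636.4395141601562, -60.94304656982422), 27.879840850830078)
hasp ((597.2687377929688, -70.14846801757812), (134.22731018066406, 43.38908767700195), 82.03935241699219) 68.83813196723975
```

Request:
jog_arm([
  [[27, 18, 0], [0, 0, 0]],
  [[27, 18, 45], [0, 0, 0]],
  [[27, 18, 90], [0, 0, 0]],
  [[27, 18, 135], [0, 0, 0]],
  [[27, 18, 155], [0, 0, 0]],
  [[27, 18, 167], [0, 0, 0]],
  [[27, 18, 167], [0, 0, 0]],
  [[27, 18, 167], [0, 0, 0]],
], grip=50)

```text
time: 2.25
tool_pos: [587.9, -146.0, 53.9]
tcp_rot: [179.9, 0.0, 81.8]
ft_force: [-0.1, 0.1, 0.0]
finger_gap: 49.8
grip_force: 0.0
```

Request:
jog_arm([
  [[0, 0, 0], [0, 0, 0]],
  [[0, 0, 0], [0, 0, 0]],
  [[0, 0, 0], [0, 0, 0]],
  [[0, 0, 0], [0, 0, 0]],
  [[0, 0, 0], [0, 0, 0]],
  [[0, 0, 0], [0, 0, 0]],
], grip=5, force=25)

```text
time: 2.85
tool_pos: [587.0, -144.9, 52.2]
tcp_rot: [-180.0, 0.0, 81.9]
ft_force: [-0.3, 0.3, 0.2]
finger_gap: 4.8
grip_force: 0.0
```

Run:
```python
from h import *
s,im,W=wrist(); cv2.imwrite('pics/w2.png',im)
p=W[(W[...,2]>58)&(np.hypot(W[...,0]-590,W[...,1]+120)<60)]; print(len(p), s['tool_pos'],s['grip_force'])
im,_=r.snapshot('scene'); cv2.imwrite('pics/s2.png',np.vstack([cv2.resize(im[170:290,240:400],None,fx=5,fy=5,interpolation=cv2.INTER_CUBIC)]))
```

```text
45842 [ 587.04056871 -144.86370651   52.20406884] 0.0
```

View pics/s2.png

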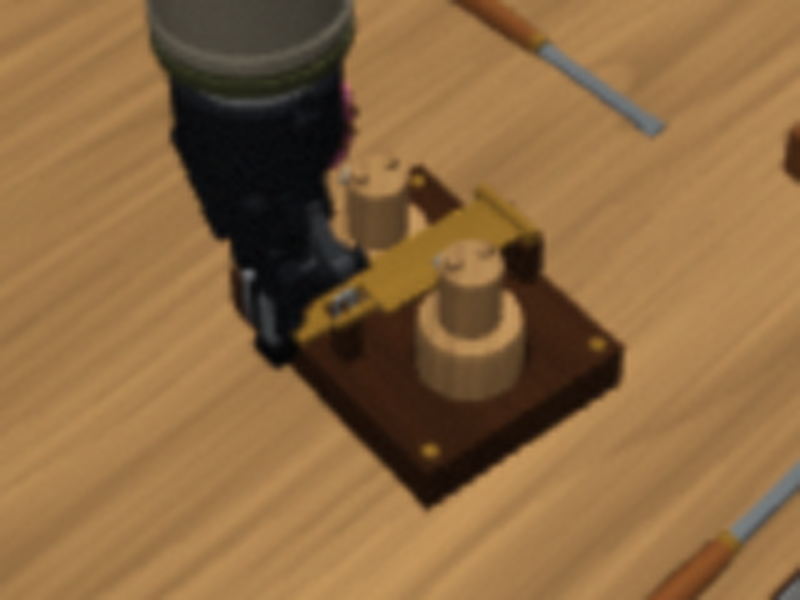

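View pics/w2.png

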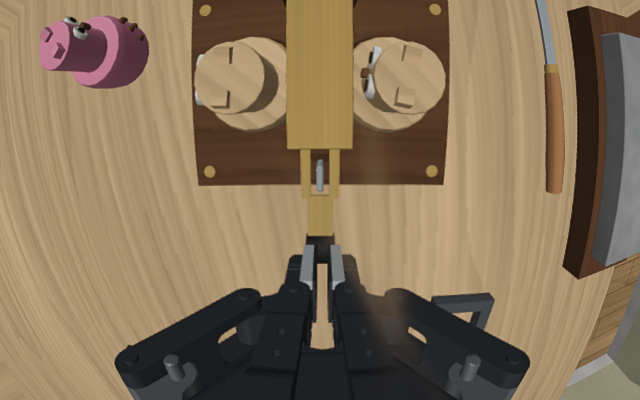

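The scene crop shows the fingers at the strap's free end at (275,340). In the wrist view the pull is at (320,245), just ahead of the pads at (305–337, 250–300), so the fingers may have closed beside it. I'll measure.

Run:
```python
from h import *
s,im,W=wrist(); print(s['finger_gap'],s['grip_force'],s['tool_pos'])
T=R.from_euler('xyz',s['tcp_rot'],degrees=True).as_matrix()
P=(W-s['tool_pos'])@T
for v in range(215,325,6):
    print(v,[(u,)+tuple(P[v,u].round().tolist())+(int(im[v,u].max()),) for u in (304,312,321,330,338)])
```

```text
4.6698286732400645 0.0 [ 586.99945402 -144.86749285   52.11378846]
215 [(304, -7.0, -13.0, 52.0, 174), (312, 19.0, -5.0, -18.0, 164), (321, 20.0, 0.0, -19.0, 163), (330, 19.0, 5.0, -19.0, 165), (338, -7.0, 13.0, 51.0, 168)]
221 [(304, -12.0, -13.0, 51.0, 176), (312, 16.0, -5.0, -19.0, 165), (321, 16.0, 0.0, -18.0, 163), (330, 16.0, 5.0, -18.0, 164), (338, -12.0, 13.0, 52.0, 169)]
227 [(304, -17.0, -14.0, 51.0, 176), (312, 12.0, -5.0, -18.0, 165), (321, 12.0, 0.0, -19.0, 163), (330, 12.0, 5.0, -19.0, 165), (338, -17.0, 13.0, 51.0, 171)]
233 [(304, -22.0, -14.0, 52.0, 177), (312, 9.0, -5.0, -20.0, 167), (321, 9.0, 0.0, -19.0, 164), (330, 9.0, 5.0, -18.0, 167), (338, -22.0, 14.0, 52.0, 173)]
239 [(304, -27.0, -14.0, 51.0, 176), (312, 7.0, -5.0, -23.0, 29), (321, 6.0, 0.0, -21.0, 39), (330, 7.0, 5.0, -22.0, 62), (338, -27.0, 14.0, 52.0, 173)]
245 [(304, 11.0, -8.0, -37.0, 133), (312, 10.0, -4.0, -37.0, 126), (321, 4.0, 0.0, -24.0, 45), (330, 11.0, 5.0, -37.0, 85), (338, 10.0, 9.0, -37.0, 127)]
251 [(304, 11.0, -8.0, -45.0, 125), (312, 11.0, -4.0, -44.0, 129), (321, 1.0, 0.0, -26.0, 40), 
[... 1217 characters left out ...]
0, -0.0, 51.0, 175), (330, 2.0, 4.0, -71.0, 48), (338, 12.0, 6.0, -84.0, 35)]
305 [(304, 12.0, -6.0, -88.0, 37), (312, -0.0, -3.0, -72.0, 28), (321, -93.0, -0.0, 51.0, 177), (330, -1.0, 4.0, -70.0, 47), (338, 12.0, 6.0, -88.0, 35)]
311 [(304, 12.0, -5.0, -91.0, 36), (312, -3.0, -3.0, -73.0, 28), (321, -100.0, -0.0, 51.0, 178), (330, -5.0, 4.0, -70.0, 46), (338, 11.0, 6.0, -91.0, 36)]
317 [(304, 15.0, -5.0, -99.0, 26), (312, -5.0, -3.0, -74.0, 28), (321, -108.0, -0.0, 52.0, 180), (330, -9.0, 4.0, -70.0, 47), (338, 12.0, 6.0, -94.0, 23)]
323 [(304, 15.0, -5.0, -101.0, 19), (312, -116.0, -9.0, 52.0, 115), (321, -115.0, -0.0, 52.0, 178), (330, -116.0, 8.0, 52.0, 167), (338, 9.0, 6.0, -94.0, 25)]
```

Run:
```python
from h import *
def tip(W,s,name):
    P=(W-s['tool_pos'])@R.from_euler('xyz',s['tcp_rot'],degrees=True).as_matrix()
    m=(P[...,2]<-3)&(P[...,2]>-120)&(P[...,0]<16)&(P[...,0]>-14)&(abs(P[...,1])<70)
    for lo in range(-90,0,6):
        k=m&(P[...,2]>=lo)&(P[...,2]<lo+6); 
        if k.sum(): q=P[k]; print(name,lo,k.sum(),q.min(0).round(),q.max(0).round())
D=np.load('w1.npz'); tip(D['W'],dict(tool_pos=np.array([564.796,-169.674,218.734]),tcp_rot=[-179.94,.0145,81.804]),'open')
s,im,W=wrist(); tip(W,s,'shut')
```

```text
open -90 419 [  1. -65. -90.] [ 14.  67. -84.]
open -84 822 [ -6. -55. -84.] [ 12.  54. -78.]
open -78 811 [-12. -56. -78.] [ 11.  57. -72.]
open -72 781 [-12. -55. -72.] [ 11.  57. -66.]
open -66 682 [-12. -55. -66.] [ 11.  57. -60.]
open -60 589 [-12. -56. -60.] [ 11.  57. -54.]
open -54 464 [-12. -55. -54.] [ 11.  56. -48.]
open -48 85 [ -9. -43. -48.] [  8.  44. -45.]
shut -90 3561 [-11. -41. -90.] [ 14.  41. -84.]
shut -84 1654 [-13. -36. -84.] [ 14.  37. -78.]
shut -78 656 [-12. -30. -78.] [ 14.  33. -72.]
shut -72 601 [-13. -12. -72.] [ 12.  13. -66.]
shut -66 354 [  5. -16. -66.] [ 12.  17. -60.]
shut -60 454 [-12. -15. -60.] [ 11.  17. -54.]
shut -54 459 [ -7. -16. -54.] [ 11.  17. -48.]
shut -48 325 [  6. -15. -48.] [ 11.  17. -42.]
shut -42 185 [  6. -14. -42.] [ 11.  15. -36.]
shut -36 1 [ 10.  -3. -36.] [ 10.  -3. -36.]
shut -30 184 [ -6.  -8. -27.] [  7.   7. -24.]
shut -24 588 [ -8.  -9. -24.] [ 16.   7. -18.]
shut -18 50 [  7.  -8. -18.] [ 16.   7. -15.]
```

Measured against the camera, the fingertips sit about 35 mm behind the reported TCP, so they closed above the pull. I'll open, go down 34 mm more and close again.

Request:
jog_arm([
  [[0, 0, 0], [0, 0, 0]],
  [[0, 0, 0], [0, 0, 0]],
  [[0, 0, 0], [0, 0, 0]],
  [[0, 0, 15], [0, 0, 0]],
  [[0, 0, 25], [0, 0, 0]],
  [[0, 0, 34], [0, 0, 0]],
  [[0, 0, 34], [0, 0, 0]],
  [[0, 0, 34], [0, 0, 0]],
], grip=50)

```text
time: 3.85
tool_pos: [586.6, -144.8, 17.5]
tcp_rot: [-179.9, -0.0, 81.9]
ft_force: [0.6, 0.3, -0.1]
finger_gap: 49.7
grip_force: 0.0
```

Request:
jog_arm([
  [[0, 0, 0], [0, 0, 0]],
  [[0, 0, 0], [0, 0, 0]],
  [[0, 0, 0], [0, 0, 0]],
  [[0, 0, 0], [0, 0, 0]],
  [[0, 0, 0], [0, 0, 0]],
  [[0, 0, 0], [0, 0, 0]],
], grip=5, force=25)

```text
time: 4.45
tool_pos: [586.1, -144.9, 18.0]
tcp_rot: [-179.9, 0.0, 81.9]
ft_force: [-5.1, -0.8, 1.5]
finger_gap: 15.6
grip_force: 28.8
```

Request:
jog_arm([
  [[0.7, 0, -11.8], [0, 0, 0]],
  [[2.9, 0, -26.4], [0, 0, 0]],
  [[6.6, 0, -40.8], [0, 0, 0]],
  [[11.7, 0, -54.7], [0, 0, 0]],
  [[18.1, 0, -68], [0, 0, 0]],
  [[25.9, 0, -80.6], [0, 0, 0]],
  [[34.8, 0, -92.4], [0, 0, 0]],
  [[44.9, 0, -103.2], [0, 0, 0]],
  [[56, 0, -113], [0, 0, 0]],
  [[68, 0, -121.6], [0, 0, 0]],
])

```text
time: 5.45
tool_pos: [595.7, -76.7, 141.1]
tcp_rot: [-179.9, -0.0, 81.9]
ft_force: [-5.3, 1.0, -5.2]
finger_gap: 15.4
grip_force: 26.7
```

Request:
jog_arm([
  [[12.9, 0, -7.3], [0, 0, 0]],
  [[26.4, 0, -13.4], [0, 0, 0]],
  [[40.4, 0, -18], [0, 0, 0]],
  [[54.8, 0, -21.3], [0, 0, 0]],
  [[69.5, 0, -23.1], [0, 0, 0]],
  [[84.3, 0, -23.4], [0, 0, 0]],
  [[99.1, 0, -22.2], [0, 0, 0]],
  [[113.6, 0, -19.6], [0, 0, 0]],
  [[127.8, 0, -15.5], [0, 0, 0]],
  [[141.6, 0, -10], [0, 0, 0]],
])

```text
time: 6.45
tool_pos: [615.6, 63.9, 151.8]
tcp_rot: [-179.9, -0.0, 81.9]
ft_force: [-10.4, -0.2, 2.0]
finger_gap: 15.2
grip_force: 27.2
```

Request:
jog_arm([
  [[13.1, 0, 6.8], [0, 0, 0]],
  [[25.5, 0, 14.9], [0, 0, 0]],
  [[37, 0, 24.2], [0, 0, 0]],
  [[47.5, 0, 34.6], [0, 0, 0]],
  [[52.3, 0, 40.2], [0, 0, 0]],
  [[52.3, 0, 40.2], [0, 0, 0]],
  [[52.3, 0, 40.2], [0, 0, 0]],
])

```text
time: 7.15
tool_pos: [623.0, 116.7, 111.5]
tcp_rot: [-179.9, -0.1, 82.0]
ft_force: [-10.0, 4.3, 2.8]
finger_gap: 15.0
grip_force: 29.5
```

Request:
jog_arm([
  [[0, 0, 0], [0, 0, 0]],
  [[0, 0, 0], [0, 0, 0]],
  [[0, 0, 0], [0, 0, 0]],
  [[0, 0, 0], [0, 0, 0]],
  [[0, 0, -30], [0, 0, 0]],
  [[0, 0, -75], [0, 0, 0]],
  [[-45, -10, -100], [0, 0, 0]],
  [[-90, -20, -100], [0, 0, 0]],
  [[-135, -30, -100], [0, 0, 0]],
  [[-173.6, -37.6, -100], [0, 0, 0]],
], grip=50)

```text
time: 8.15
tool_pos: [561.7, -54.2, 210.3]
tcp_rot: [179.9, 0.0, 81.8]
ft_force: [-0.1, -0.7, 0.2]
finger_gap: 50.2
grip_force: 0.0
```

Run:
```python
from h import *
s,im,W=wrist(); print(s['tool_pos'],s['tcp_rot'],s['time'],s['ft_force'])
P=(W-s['tool_pos'])@R.from_euler('xyz',s['tcp_rot'],degrees=True).as_matrix()
for c in ((561.3,-49.9),(636,-60.8)):
    k=np.hypot(W[...,0]-c[0],W[...,1]-c[1])<40
    q=W[k&(W[...,2]>92)&(W[...,2]<112)]; print('head',len(q),q.mean(0).round(1),np.median(q[:,2]))
    q=W[k&(W[...,2]>53)&(W[...,2]<66)]; print('body',cv2.minEnclosingCircle(q[:,:2].astype(np.float32)))
im,W=cloud('scene'); cv2.imwrite('pics/s3.png',cv2.resize(im[130:280,230:430],None,fx=4,fy=4,interpolation=cv2.INTER_CUBIC))
```

```text
[561.66103437 -54.21591831 210.31661221] [1.79927798e+02 2.19526384e-02 8.18409030e+01] 8.15 [-0.13215231 -0.74342088  0.23897082]
head 901 [561.  -48.1  99.6] 99.49791034064276
body ((560.675048828125, -49.821170806884766), 28.417760848999023)
head 870 [635.3 -58.9  99.5] 99.37078681415672
body ((636.4019775390625, -59.89167022705078), 27.590898513793945)
```

View pics/s3.png

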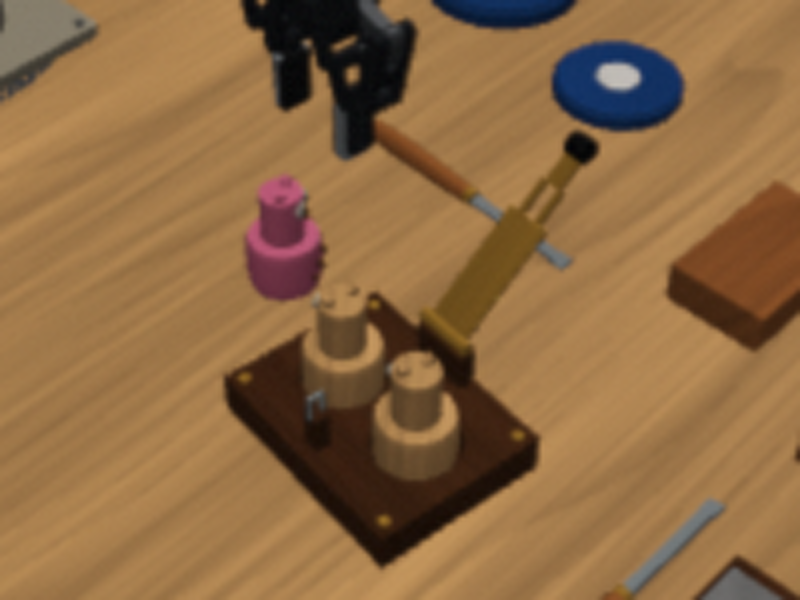

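The hasp is open past upright, with its pull at (580,148). The owls stand free in their pockets at (343,345) and (417,415).

Request:
jog_arm([
  [[0, 0, 40], [0, 0, 0]],
  [[0, 0, 80], [0, 0, 0]],
  [[0, 0, 80], [0, 0, 0]],
  [[0, 0, 80], [0, 0, 0]],
])

```text
time: 8.65
tool_pos: [561.9, -51.8, 129.6]
tcp_rot: [-179.9, -0.0, 81.9]
ft_force: [-0.5, 0.1, -0.2]
finger_gap: 50.0
grip_force: 0.0
```

Request:
jog_arm([
  [[2, -1, 35], [0, 0, 0]],
  [[2, -1, 70], [0, 0, 0]],
  [[2, -1, 90], [0, 0, 0]],
  [[2, -1, 98], [0, 0, 0]],
  [[2, -1, 98], [0, 0, 0]],
  [[2, -1, 98], [0, 0, 0]],
])

```text
time: 9.25
tool_pos: [563.7, -50.3, 34.2]
tcp_rot: [179.8, 0.0, 81.9]
ft_force: [-0.0, 0.6, 0.8]
finger_gap: 50.1
grip_force: 0.0
```

Request:
jog_arm([
  [[0, 0, 0], [0, 0, 0]],
  [[0, 0, 0], [0, 0, 0]],
  [[0, 0, 0], [0, 0, 0]],
  [[0, 0, 0], [0, 0, 0]],
  [[0, 0, 0], [0, 0, 0]],
  [[0, 0, 0], [0, 0, 0]],
], grip=20, force=45)

```text
time: 9.85
tool_pos: [563.0, -50.3, 33.9]
tcp_rot: [179.8, 0.0, 81.9]
ft_force: [-2.4, 0.4, 6.0]
finger_gap: 30.8
grip_force: 43.9
```

Request:
jog_arm([
  [[0, 0, -10], [0, 0, 0]],
  [[0, 0, -25], [0, 0, 0]],
  [[0, 0, -40], [0, 0, 0]],
  [[0, 0, -55], [0, 0, 0]],
  [[0, 0, -70], [0, 0, 0]],
  [[0, 0, -70], [0, 0, 0]],
  [[0, 0, -70], [0, 0, 0]],
  [[0, 0, -70], [0, 0, 0]],
  [[0, 0, -70], [0, 0, 0]],
  [[0, 0, -70], [0, 0, 0]],
])

```text
time: 10.85
tool_pos: [561.0, -50.0, 100.6]
tcp_rot: [-179.9, -0.0, 81.9]
ft_force: [1.3, -0.7, -4.2]
finger_gap: 30.8
grip_force: 45.4
```

Request:
jog_arm([
  [[0, 0, 0], [0, 0, 0]],
  [[0, 0, 0], [0, 0, 0]],
  [[0, 0, 0], [0, 0, 0]],
])

```text
time: 11.15
tool_pos: [561.6, -50.1, 101.5]
tcp_rot: [-180.0, -0.0, 81.9]
ft_force: [-0.5, -0.7, -3.7]
finger_gap: 31.2
grip_force: 45.4
```

Request:
jog_arm([
  [[0, 0, 0], [0, 0, 0]],
  [[0, 0, 0], [0, 0, 0]],
])

```text
time: 11.35
tool_pos: [561.7, -50.1, 101.6]
tcp_rot: [180.0, -0.0, 81.9]
ft_force: [-0.6, 0.6, -4.0]
finger_gap: 31.0
grip_force: 45.4
```

Request:
jog_arm([
  [[0, 0, 20], [0, 0, 0]],
  [[0, 0, 40], [0, 0, 0]],
  [[0, 0, 55], [0, 0, 0]],
  [[0, 0, 63], [0, 0, 0]],
  [[0, 0, 67], [0, 0, 0]],
  [[0, 0, 70], [0, 0, 0]],
  [[0, 0, 70], [0, 0, 0]],
  [[0, 0, 70], [0, 0, 0]],
])

```text
time: 12.15
tool_pos: [561.7, -50.1, 34.0]
tcp_rot: [-180.0, 0.0, 81.9]
ft_force: [-11.5, 1.0, 12.9]
finger_gap: 30.9
grip_force: 48.1
```

Request:
jog_arm([
  [[0, 0, 0], [0, 0, 0]],
  [[0, 0, 0], [0, 0, 0]],
  [[0, 0, 0], [0, 0, 0]],
  [[0, 0, -20], [0, 0, 0]],
  [[0, 0, -60], [0, 0, 0]],
  [[0, 0, -80], [0, 0, 0]],
  [[0, 30, -80], [0, 0, 0]],
  [[0, 75, -80], [0, 0, 0]],
  [[0, 75, -80], [0, 0, 0]],
  [[0, 75, -80], [0, 0, 0]],
], grip=50)

```text
time: 13.15
tool_pos: [635.9, -60.8, 110.2]
tcp_rot: [-179.9, -0.0, 81.9]
ft_force: [0.5, 0.0, -0.2]
finger_gap: 50.2
grip_force: 0.0
```

Request:
jog_arm([
  [[0, 0, 35], [0, 0, 0]],
  [[0, 0, 60], [0, 0, 0]],
  [[0, 0, 72], [0, 0, 0]],
  [[0, 0, 76], [0, 0, 0]],
  [[0, 0, 76], [0, 0, 0]],
  [[0, 0, 76], [0, 0, 0]],
])

```text
time: 13.75
tool_pos: [637.0, -60.9, 37.6]
tcp_rot: [179.8, 0.0, 81.9]
ft_force: [-0.2, 0.3, -0.3]
finger_gap: 49.7
grip_force: 0.0
```

Request:
jog_arm([
  [[0, 0, 0], [0, 0, 0]],
  [[0, 0, 0], [0, 0, 0]],
  [[0, 0, 0], [0, 0, 0]],
  [[0, 0, 0], [0, 0, 0]],
  [[0, 0, 0], [0, 0, 0]],
  [[0, 0, 0], [0, 0, 0]],
], grip=20)

```text
time: 14.35
tool_pos: [637.0, -60.9, 37.5]
tcp_rot: [179.9, 0.0, 81.9]
ft_force: [-1.9, 0.5, 6.7]
finger_gap: 30.8
grip_force: 44.9
```

Request:
jog_arm([
  [[0, 0, -10], [0, 0, 0]],
  [[0, 0, -25], [0, 0, 0]],
  [[0, 0, -40], [0, 0, 0]],
  [[0, 0, -55], [0, 0, 0]],
  [[0, 0, -70], [0, 0, 0]],
  [[0, 0, -70], [0, 0, 0]],
  [[0, 0, -70], [0, 0, 0]],
  [[0, 0, -70], [0, 0, 0]],
  [[0, 0, -70], [0, 0, 0]],
  [[0, 0, -70], [0, 0, 0]],
])

```text
time: 15.35
tool_pos: [635.2, -60.6, 104.6]
tcp_rot: [-179.9, -0.0, 81.9]
ft_force: [-0.5, 0.0, -1.9]
finger_gap: 30.6
grip_force: 44.7
```

Request:
jog_arm([
  [[0, 0, 0], [0, 0, 0]],
  [[0, 0, 0], [0, 0, 0]],
  [[0, 0, 0], [0, 0, 0]],
])

```text
time: 15.65
tool_pos: [635.8, -60.7, 105.5]
tcp_rot: [-180.0, -0.0, 81.9]
ft_force: [0.4, 0.8, -1.2]
finger_gap: 30.6
grip_force: 44.7
```

Request:
jog_arm([
  [[0, 0, 0], [0, 0, 0]],
  [[0, 0, 0], [0, 0, 0]],
])

```text
time: 15.85
tool_pos: [635.9, -60.7, 105.6]
tcp_rot: [180.0, 0.0, 81.9]
ft_force: [-0.3, -0.3, -1.2]
finger_gap: 30.5
grip_force: 44.7
```

The near owl weighs about 4 N and the far one about 1.2 N, so the near one is heavier. I'll put the far owl back and pick up the near one again.

Request:
jog_arm([
  [[0, 0, 20], [0, 0, 0]],
  [[0, 0, 40], [0, 0, 0]],
  [[0, 0, 55], [0, 0, 0]],
  [[0, 0, 63], [0, 0, 0]],
  [[0, 0, 67], [0, 0, 0]],
  [[0, 0, 70], [0, 0, 0]],
  [[0, 0, 70], [0, 0, 0]],
  [[0, 0, 70], [0, 0, 0]],
])

```text
time: 16.65
tool_pos: [636.5, -60.8, 37.6]
tcp_rot: [179.9, 0.0, 81.9]
ft_force: [-4.6, -0.0, 5.7]
finger_gap: 30.8
grip_force: 45.6
```

Request:
jog_arm([
  [[0, 0, 0], [0, 0, 0]],
  [[0, 0, 0], [0, 0, 0]],
  [[0, 0, 0], [0, 0, 0]],
  [[0, 0, -20], [0, 0, 0]],
  [[0, 0, -60], [0, 0, 0]],
  [[0, 0, -80], [0, 0, 0]],
  [[0, -30, -80], [0, 0, 0]],
  [[0, -75, -80], [0, 0, 0]],
  [[0, -75, -80], [0, 0, 0]],
  [[0, -75, -80], [0, 0, 0]],
], grip=50)

```text
time: 17.65
tool_pos: [560.6, -49.9, 115.4]
tcp_rot: [-180.0, -0.0, 81.9]
ft_force: [-0.9, 0.6, -0.5]
finger_gap: 50.2
grip_force: 0.0
```

Run:
```python
from h import *
s,im,W=wrist(); print(s['tool_pos'],s['time'])
for c in ((561,-49.9),(636,-60.8)):
    k=np.hypot(W[...,0]-c[0],W[...,1]-c[1])<40
    q=W[k&(W[...,2]>92)&(W[...,2]<112)]; print('head',len(q),q.mean(0).round(1),np.percentile(q[:,2],[5,50,95]).round(1))
cv2.imwrite('pics/w4.png',im)
```

```text
[560.63507738 -49.88230673 115.36547981] 17.65
head 1807 [560.4 -47.4  99.7] [ 94.8  99.6 104.7]
head 1608 [634.3 -58.   99.5] [ 94.   99.5 104.6]
```

View pics/w4.png

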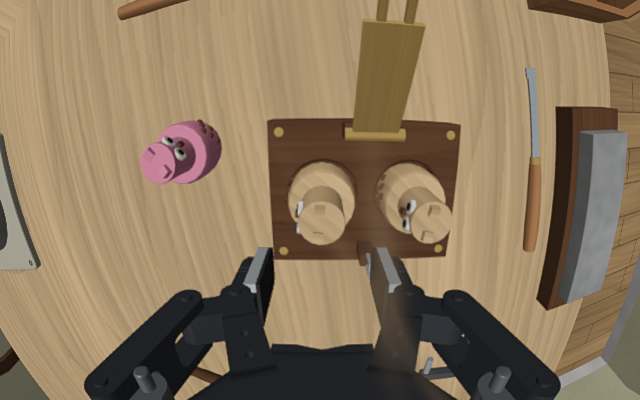

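Both owls are seated, heads at (322,222) and (431,222) with their tops at 99.5 mm. I'll grip the near one and carry it past the hasp to the stand.

Request:
jog_arm([
  [[0, 0, 35], [0, 0, 0]],
  [[0, 0, 65], [0, 0, 0]],
  [[0, 0, 76], [0, 0, 0]],
  [[0, 0, 79], [0, 0, 0]],
  [[0, 0, 79], [0, 0, 0]],
  [[0, 0, 79], [0, 0, 0]],
])

```text
time: 18.3
tool_pos: [563.3, -50.4, 38.5]
tcp_rot: [179.8, 0.0, 81.9]
ft_force: [0.3, 0.1, -0.1]
finger_gap: 50.0
grip_force: 0.0
```

Request:
jog_arm([
  [[0, 0, 0], [0, 0, 0]],
  [[0, 0, 0], [0, 0, 0]],
  [[0, 0, 0], [0, 0, 0]],
  [[0, 0, 0], [0, 0, 0]],
  [[0, 0, 0], [0, 0, 0]],
  [[0, 0, 0], [0, 0, 0]],
], grip=20, force=55)

```text
time: 18.9
tool_pos: [562.4, -50.2, 38.3]
tcp_rot: [179.9, 0.0, 81.9]
ft_force: [-2.9, 0.8, 5.6]
finger_gap: 30.4
grip_force: 53.8
```

Request:
jog_arm([
  [[0, 0, -10], [0, 0, 0]],
  [[0, 0, -25], [0, 0, 0]],
  [[0, 0, -45], [0, 0, 0]],
  [[0, 0, -67], [0, 0, 0]],
  [[0, 0, -90], [0, 0, 0]],
  [[0, 0, -113], [0, 0, 0]],
  [[0, 0, -135], [0, 0, 0]],
  [[0, 0, -155], [0, 0, 0]],
  [[0, 0, -168], [0, 0, 0]],
  [[0, 0, -175], [0, 0, 0]],
])

```text
time: 19.9
tool_pos: [562.3, -50.2, 213.9]
tcp_rot: [179.8, 0.0, 81.9]
ft_force: [0.4, -0.6, -4.6]
finger_gap: 30.4
grip_force: 55.0
```

Request:
jog_arm([
  [[5, -10, 0], [0, 0, 0]],
  [[15, -25, 0], [0, 0, 0]],
  [[30, -40, 0], [0, 0, 0]],
  [[50, -55, 0], [0, 0, 0]],
  [[75, -68, 0], [0, 0, 0]],
  [[102, -80, 0], [0, 0, 0]],
  [[130, -90, 0], [0, 0, 0]],
  [[158, -98, 0], [0, 0, 0]],
  [[185, -105, 0], [0, 0, 0]],
  [[210, -110, 0], [0, 0, 0]],
])

```text
time: 20.9
tool_pos: [480.6, 174.7, 210.2]
tcp_rot: [-179.9, 0.0, 81.9]
ft_force: [0.8, 0.7, -4.7]
finger_gap: 30.4
grip_force: 55.2
```

Request:
jog_arm([
  [[24, -3, 0], [0, 0, 0]],
  [[48, -6, 0], [0, 0, 0]],
  [[74, -9, 0], [0, 0, 0]],
  [[100, -12, 0], [0, 0, 0]],
  [[126, -15, 0], [0, 0, 0]],
  [[148, -18, 0], [0, 0, 0]],
  [[165, -20, 0], [0, 0, 0]],
  [[175, -21, 0], [0, 0, 0]],
  [[180, -21, 0], [0, 0, 0]],
  [[180, -21, 0], [0, 0, 0]],
])

```text
time: 21.9
tool_pos: [487.0, 354.5, 211.3]
tcp_rot: [-180.0, 0.0, 81.9]
ft_force: [-0.1, -0.4, -4.1]
finger_gap: 30.2
grip_force: 55.2
```

Run:
```python
from h import *
s,im,W=wrist(); print(s['tool_pos'],s['tcp_rot'],s['time'],s['ft_force'],s['finger_gap'])
for n in ('wrist','scene','side'):
    if n!='wrist': im,W=cloud(n)
    hsv=cv2.cvtColor(im,cv2.COLOR_BGR2HSV)
    k=(np.hypot(W[...,0]-487,W[...,1]-355)<70)&(W[...,2]>5)&(W[...,2]<25)
    q=W[k&(hsv[...,0]>100)&(hsv[...,0]<130)&(hsv[...,1]>110)]
    wh=W[k&(hsv[...,1]<50)&(hsv[...,2]>120)&(np.hypot(W[...,0]-487,W[...,1]-355)<30)]
    if len(q)>5: print(n,len(q),cv2.minEnclosingCircle(q[:,:2].astype(np.float32)),len(wh),wh.mean(0) if len(wh) else '')
    k=(np.hypot(W[...,0]-487,W[...,1]-355)<70)&(W[...,2]>100)&(hsv[...,2]>110)
    if k.sum()>20: print('owl low z',np.percentile(W[k][:,2],[1,50]))
```

```text
[487.01782299 354.49172469 211.26164436] [-1.79977390e+02  3.01931563e-02  8.18775728e+01] 21.9 [-0.06512388 -0.39939157 -4.05803344] 30.167773469872238
wrist 3805 ((483.8891906738281, 355.1221618652344), 53.593685150146484) 690 [484.41316328 354.14661582  15.16164641]
owl low z [202.41611846 260.35559343]
scene 443 ((487.947509765625, 349.9993591308594), 52.73204040527344) 58 [484.32097147 354.36460492  14.99914741]
owl low z [190.35181114 232.46638796]
side 834 ((485.8088073730469, 358.69549560546875), 54.98963928222656) 111 [483.99740112 356.94069583  13.61565413]
owl low z [201.55514046 643.82252995]
```

Request:
jog_arm([
  [[0, -1, 15], [0, 0, 0]],
  [[0, -2, 35], [0, 0, 0]],
  [[0, -2, 55], [0, 0, 0]],
  [[0, -2, 70], [0, 0, 0]],
  [[0, -2, 79], [0, 0, 0]],
  [[0, -2, 83], [0, 0, 0]],
  [[0, -2, 83], [0, 0, 0]],
  [[0, -2, 83], [0, 0, 0]],
  [[0, -2, 83], [0, 0, 0]],
  [[0, -2, 83], [0, 0, 0]],
])

```text
time: 23.05
tool_pos: [485.6, 355.1, 129.5]
tcp_rot: [179.9, -0.1, 81.9]
ft_force: [-0.5, -0.2, -3.9]
finger_gap: 30.2
grip_force: 55.2
```

Request:
jog_arm([
  [[0, 0, 0], [0, 0, 0]],
  [[0, 0, 0], [0, 0, 0]],
  [[0, 0, 0], [0, 0, 0]],
  [[0, 0, 0], [0, 0, 0]],
  [[0, 0, 0], [0, 0, 0]],
  [[0, 0, 0], [0, 0, 0]],
])

```text
time: 23.65
tool_pos: [485.1, 354.8, 128.5]
tcp_rot: [-180.0, 0.0, 81.9]
ft_force: [0.4, 1.2, -4.4]
finger_gap: 30.4
grip_force: 55.2
```

Run:
```python
from h import *
im,W=cloud('scene'); cv2.imwrite('pics/end.png',cv2.resize(im[60:280,250:470],None,fx=2.7,fy=2.7))
k=(np.hypot(W[...,0]-486,W[...,1]-355)<45)&(W[...,2]>60)&(W[...,2]<145); q=W[k]; print(np.percentile(q,[2,50,98],axis=0).round())
```

```text
[[468. 328. 107.]
 [500. 336. 127.]
 [513. 364. 144.]]
```

View pics/end.png

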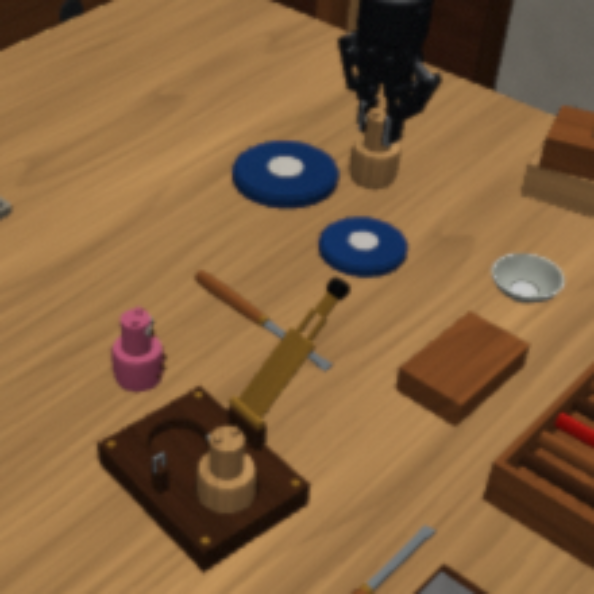

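The heavier owl is held upright at (375,160), over the small blue stand at (363,245). The lighter one sits in the far pocket at (227,475), the hasp is open and the bystanders have not moved.

```bash
python3 -c "
from bench import r
print(r.hand_in())"
```

```text
the job is handed in; nothing more can be done
None
```

The job is handed in: the hasp is open past upright, the lighter owl (about 1.2 N) is back in the far pocket, and the heavier one (about 4 N) is held upright and still about 90 mm above the middle of the 110 mm blue stand.

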